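# Set the lower nozzle of a rework unit under the board

### The arm

A 6-joint arm with a two-finger parallel gripper is mounted at the origin on the work surface. World frame = base frame: x ahead of the robot, y to its left, z up, the work surface at z = 0. Lengths are in mm, angles in rad, forces in N, time in s.
With the tool pointing down it reaches from about 375 to 925 mm from the base axis. Payload 5.7 kg.
Tool frame: the origin (TCP) lies midway between the tips of the shut fingers; the grasp point (between the pads) lies 19 mm behind it; x points along the fingers, y is the direction in which the jaws open and shut, and the axes are right-handed (so a half turn about x gives the same grasp; the last joint's range is limited). The gripper opens to 88 mm and grips with 3 to 60 N. Pads are 20 mm wide; open, the fingers measure 115 mm over their backs; the gripper's body (75 mm by 178 mm) begins 61 mm behind the grasp point.
Start: joints at [-1.277, 0.359, 1.51, -0, 1.272, -0.115], TCP at [238.487, -550.533, 222.623] pointing down, gripper open.
Joint ranges: [-2.97, 2.97], [-1.01, 2.36], [0.21, 2.38], [-0.96, 4.11], [0.2, 2.71], [-2.98, 2.98]. Speed limits (rad/s): [2.39, 2.39, 3.14, 3.14, 3.14, 3.14].

### API

Orientations are given as a unit quaternion [w, x, y, z].
In Python, from cell import arm, read_camera, camera_params, spot_in, pinpoint gives the robot as it stands.
- The arm moves only by the tool drive_tool, never from a script. Its argument "rows" is a list of rows, each a list of 4 numbers: the shift along the tool's x, y, z in cm, then the turn about the tool's x in degrees. A call has 1 to 10 rows; each row is the pose to reach, as a shift and turn from the pose commanded when the call began, along the tool's axes at that moment; what a row does not reach only later rows make up. A row lasts 1/8 s, in which the tool goes at most 62.5 mm and 10.7 degrees, less where a joint would pass 70% of its speed; a pose out of reach is approached as far as the arm can. A call with a gripper value outside its range is refused whole. "jaw" is the gripper command: -1 is fully open, 1 is shut, values between are in proportion, set as the call begins (left out, the last holds). The fingers move at their own pace and stop on an object; "newtons" is the grip in N (left out, the last holds). Time passes only in rows, so rows that repeat a pose let the fingers close. It gives the time, the measured TCP pose, the force and the opening at its end, in the units of the state.
- arm.sense(): the state, without advancing time (a new reading comes with each control period).
- read_camera(name): name is "side" or "top"; returns the picture (420x560x3 uint8, red, green, blue); there is no depth.
- camera_params(name): a dict with "mtx" (3x3 intrinsics, pixels), "D" ([k1, k2, p1, p2, k3] as OpenCV has them; the pictures are not rectified), "extrinsics" (4x4, takes a point from world to camera coordinates). Camera axes: x right, y up, looking along -z (the intrinsics and any distortion apply to the point x, -y, -z); pixel columns grow to the right and rows downward; lengths in mm; the calibration is good to about 2 mm. A picture is of the moment at which its call begins. camera_params takes no time and is no camera call.
- arm.sign_off(): hands the job in, once; it reports no verdict.
Trained networks look in the newest picture that a camera, given by its name, has taken for a name from the list of things; names that differ only in an ending like _2 or _b are one class to them, and where a whole thing is asked for, a point or a joint stands for the part that bears it (a point fixed in the world has none). Each returns a list of dicts, best first, with "p" (0 to 1); they miss things now and then, are a little off and sometimes report something else, mostly with a low value. They report only what shows in the picture. A call takes as long as a camera call. They do not tell look-alikes from the thing itself.
- spot_in(camera, name): "box" ([left, top, width, height] in pixels, round what is visible of it).
- pinpoint(camera, name): "position" ([column, row] in pixels: a listed point, or the origin of a listed thing).
The state is a dict: "time_s": time; "joint_pos": joint angles; "qvel": joint speeds; "joint_efforts": joint torques, N m; "tool_pos": TCP position; "tcp_rot": TCP orientation; "force": force on the tool from outside, world axes, zero at the start; "wrist_torque": the same for the moment, N m; "grip_width": finger opening in mm.
Only numpy, scipy, OpenCV 4.12 (cv2) and the standard library are available. Lean on these libraries where they do the work, as an engineer would, in place of code of your own. Each camera call takes 0.05 s, during which the arm holds its last target.

### The job

Set up the rework unit for the board that is clamped in it. Push the board carriage by its blue knob to the right until it is against its stop above the nozzle; then push the red lift lever away from the front, past its middle notch, all the way to the far stop so that the nozzle stands at working height. Only push with the fingertips, without forcing anything and without touching the board, and leave the jar, the bottle and the bin where they stand.

Things in the scene. Friction and masses are not known exactly. Their poses are not given: they have to be found in the camera images.
- rework_unit: Fixed black low bench unit; deck 85 mm above the table, from -140 to +160 mm along x and -215 to +215 mm along y. Origin: on the table under it. x points from its front (sloping operator panel, below the deck, out to x = -210 mm) to its back, y to the left seen from the front, z up. Two steel guide rods lie along y at x = -75 and +115 mm, top 114 mm above the table.
- lever_hinge (a point): Hinge of the lift lever, hidden in the unit 35 mm above the table at unit x = -50, y = -165 mm; the hinge axis lies along the unit's y. The lever comes up through a slot along x in an aluminium gate plate (top 89 mm above the table) at the right end of the deck.
- nozzle_axis (a point): Point on the deck of the unit on the axis of the lower nozzle, a steel block 46 mm square which the lift lever raises by 29 mm towards the underside of the board (120 mm above the table).
- carriage_knob (a point): Centre (half-way up) of the blue upright knob, 20 mm across, at the front edge of the board carriage; its free part stands 129 to 165 mm above the table. It lies at unit x = -105 mm, moves along the unit's y only and is at unit y = -40 mm when home. The carriage is 116 mm wide along y, its clamp bars up to 130 mm above the table.
- board (a point): Green circuit board with chips, 125 mm (x) by 94 mm (y), clamped in the carriage and moving with it. The point is the centre of its top face, 122 mm above the table, 125 mm behind the blue knob.
- carriage (a joint): Board carriage on its rods: 0 = far left, 0.150 m = home, to the right (towards the unit's -y) against its stop, with the board above the nozzle. It slides with about 2 N of friction and stays where it is left.
- lever_grip (a point): Centre of the red tapered grip of the lift lever, 110 mm from the hinge axis; the grip is 18 to 25 mm thick and reaches from 78 to 135 mm from the hinge axis, on a steel shaft 10 mm thick.
- lift_lever (a joint): 0 = parked, leaning 0.42 rad to the front (nozzle down); 0.42 rad = middle notch, upright; 0.84 rad = far stop, leaning 0.42 rad to the back (nozzle up). Spring notches hold it at these three places: about 8 N at the grip moves it out of one, and past half-way between two the spring snaps it into the next. Dots on the gate: white parked, yellow middle, green far stop.
- ball_jar: Small jar, 34 mm across and 45 mm high, standing loose on the deck behind the lever. Origin: centre of its underside.
- cleaner_bottle: White bottle with red cap, 50 mm across and 130 mm high, standing on the table to the right of the unit. Origin: centre of its underside.
- blue_bin: Open blue parts bin, 160 x 110 x 60 mm, on the table to the left of the unit. Origin: centre of its underside.
Not all that is in view belongs to the job. Leave any black, green or purple look-alike of the ball_jar alone.

How it is judged (in metres and radians):
On the way, in this order (a step that is already met when the one before it is completed fails the run):
1. the board carriage is home against its stop (value of joint carriage above 0.145 m), for 0.2 s.
2. the lift lever has passed its middle notch and is at the far stop (value of joint lift_lever above 0.79 rad), for 0.3 s.
At the end, for the whole second after the job is handed in: The carriage is within 5 mm of its home stop and the lift lever within 0.05 rad of its far stop, both at rest; jar, bottle and bin stand within 12 to 15 mm of where they were, upright (value of joint carriage above 0.145 m and value of joint lift_lever above 0.79 rad and velocity of joint lift_lever between -0.05 and 0.05 rad/s and velocity of joint carriage between -0.01 and 0.01 m/s and distance of ball_jar from where it was at the start of the episode below 0.012 m and distance of each of cleaner_bottle, blue_bin from where it was at the start of the episode below 0.015 m and angle between each of ball_jar, cleaner_bottle's own z axis and vertical below 0.3 rad); the robot touches nothing.
It fails at once if the lift lever left its parked notch before the carriage was home (value of joint lift_lever above 0.25 rad and value of joint carriage below 0.14 m).
It fails at once if the carriage, the lever or the unit was forced or squeezed (over 45 N) (contact force between any of the fingers, the arm and rework_unit above 45 N).
It fails at once if the board was touched (contact force between any of the fingers, the arm and carriage_c0 above 1 N).
It fails at once if the jar, the bottle or the bin was pushed, lifted or tipped (distance of ball_jar from where it was at the start of the episode above 0.012 m or angle between any of ball_jar, cleaner_bottle's own z axis and vertical above 0.3 rad or distance of any of cleaner_bottle, blue_bin from where it was at the start of the episode above 0.015 m).
It also fails if it takes over 53 s, if anything falls off the work surface, if the arm or the gripper's body presses on something with over 40 N, if the wrist force passes 120 N, or if a joint passes its speed limit or range.

## Working session

There is one attempt and no reset: what is moved stays moved. The work goes in short steps, Python scripts to look and compute and a tool call to move; the robot and the scene stay as the last step left them, time stands still between calls to the robot, and variables do not carry over. Pictures are saved under pics/ and viewed, and the job is handed in when it is done.

Besides the shell and the picture viewer there is one more tool, called after "Call:" in YAML: its name, and indented under it one key for each argument. drive_tool: Moves the arm, as the interface text tells. Its arguments: {"type":"object","properties":{"rows":{"type":"array"},"jaw":{"type":"number"},"newtons":{"type":"number"}},"required":["rows"]}

```bash
mkdir -p pics; ls; python3 - <<'E'
from cell import *
import cv2
s=arm.sense()
for k in s: print(k,s[k])
for c in("side","top"):
    cv2.imwrite(f"pics/{c}0.png",read_camera(c)[:,:,::-1])
    p=camera_params(c);print(c,p)
    for n in["nozzle_axis","carriage_knob","board","lever_grip","lever_hinge","ball_jar","cleaner_bottle","blue_bin","rework_unit"]:
        print(n,[(([round(float(v)) for v in d["position"]]),round(d["p"],2)) for d in pinpoint(c,n)[:3]])
print(arm.sense()["time_s"])
E
```

```text
pics
time_s 0.0
joint_pos [-1.27712485e+00  3.59488309e-01  1.51142322e+00  5.96374651e-06
  1.27248336e+00 -1.15108774e-01]
qvel [ 2.84379507e-05 -5.60720729e-04 -2.93306357e-05 -3.26726570e-03
 -9.61784723e-04  4.62722944e-04]
joint_efforts [ 4.11645142e-04 -5.15363359e+01 -2.70728624e+01  6.75702794e-02
  3.54845705e-02 -9.88692341e-05]
tool_pos [ 238.28568906 -549.91110505  221.82303181]
tcp_rot [-0.14288598 -0.69233336 -0.14415564  0.69244297]
force [ 0.02764334 -0.46777275 -0.36588437]
wrist_torque [-0.00046684  0.06879018  0.06213541]
grip_width 87.93468278913713
side {'mtx': array([[431.2993826,   0.       , 287.9864823],
       [  0.       , 431.2993826, 205.0081869],
       [  0.       ,   0.       ,   1.       ]]), 'D': array([-0.09086012,  0.        ,  0.        ,  0.        ,  0.        ]), 'extrinsics': array([[ 8.18575524e-01, -5.74294805e-01, -1.09356511e-02,
        -4.62151383e+02],
       [ 4.39575452e-01,  6.14070146e-01,  6.55508411e-01,
        -4.17347255e+02],
       [-3.69739818e-01, -5.41390185e-01,  7.55108690e-01,
        -7.95929374e+02],
       [ 0.00000
[... 677 characters left out ...]
       ]), 'extrinsics': array([[-1.82602118e-03, -9.99568786e-01,  2.93071292e-02,
         6.55827608e+01],
       [ 9.88398384e-01,  2.64690189e-03,  1.51860555e-01,
        -6.37481233e+02],
       [-1.51872643e-01,  2.92444198e-02,  9.87967340e-01,
        -8.84112047e+02],
       [ 0.00000000e+00,  0.00000000e+00,  0.00000000e+00,
         1.00000000e+00]])}
nozzle_axis [([286, 210], 0.64)]
carriage_knob [([230, 258], 0.93), ([128, 231], 0.64)]
board [([243, 203], 0.87)]
lever_grip [([335, 270], 0.7)]
lever_hinge []
ball_jar [([351, 184], 0.75), ([403, 171], 0.56), ([132, 229], 0.54)]
cleaner_bottle [([388, 248], 0.94)]
blue_bin [([130, 233], 0.77)]
rework_unit [([267, 226], 0.65)]
1.0
```

View pics/side0.png

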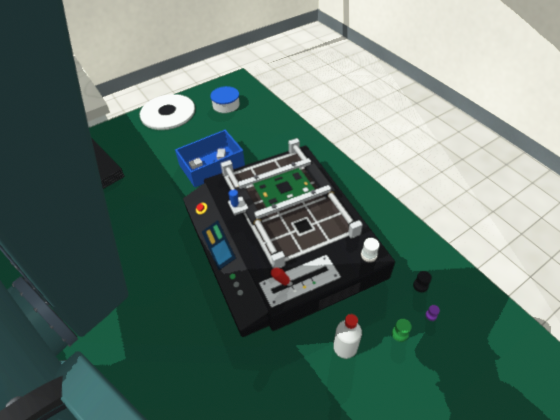

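View pics/top0.png

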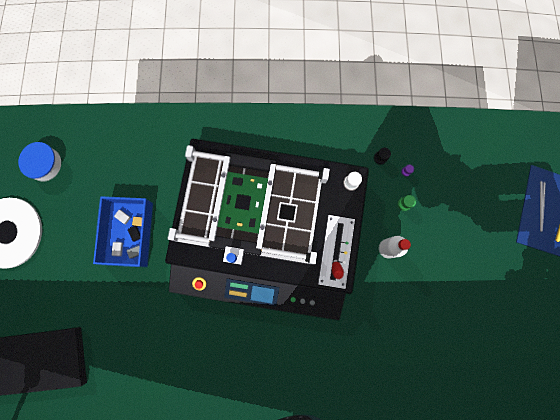

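```bash
cat > h.py <<'E'
import numpy as np, cv2
from cell import *
from scipy.optimize import least_squares
def proj(c,P):
    p=camera_params(c);E=p["extrinsics"];P=np.atleast_2d(P)
    q=P@E[:3,:3].T+E[:3,3]; q=q*[1,-1,-1]
    return cv2.projectPoints(q.reshape(-1,1,3),np.zeros(3),np.zeros(3),p["mtx"],np.array(p["D"]))[0].reshape(-1,2)
def u2w(u,P):
    c,s=np.cos(u[2]),np.sin(u[2]);P=np.atleast_2d(P)
    return np.c_[u[0]+c*P[:,0]-s*P[:,1],u[1]+s*P[:,0]+c*P[:,1],P[:,2]]
def tri(obs):
    f=lambda x:np.concatenate([proj(c,x)[0]-np.array(px) for c,px in obs])
    return least_squares(f,[600,0,100])
E
python3 - <<'E'
from h import *
g=[-94.9,-165,135.4]
def pts(v): 
    k=v[3]
    return [("top",[-105,k,147],(230,258)),("side",[-105,k,147],(232,199)),("top",[20,-40,85],(286,210)),("side",[20,-40,85],(303,231)),
    ("top",[20,k,122],(243,203)),("side",[20,k,122],(284,185)),("top",g,(335,270)),("side",g,(280,273)),
    ("top",[160,215,85],(191,140)),("top",[160,-215,85],(368,168))]
def f(v): return np.concatenate([proj(c,u2w(v,P))[0]-px for c,P,px in pts(v)])
r=least_squares(f,[600,0,-.17,60],loss="soft_l1")
v=r.x;print(v);
for (c,P,px),e in zip(pts(v),f(v).reshape(-1,2)): print(c,P,e.round(1),u2w(v,P).round(1))
for o in [[("top",(230,258)),("side",(232,199))],[("top",(335,270)),("side",(280,273))],[("top",(351,184)),("side",(370,255))]]:
    t=tri(o);print(t.x,t.cost)
for n in("side","top"):
  im=cv2.imread(f"pics/{n}0.png");a=(150,120,270,200) if n=="side" else (150,120,270,210)
  for P in [[-105,v[3],129],[-105,v[3],165],[-105,-40,165],g,[20,-40,85],[160,215,85],[160,-215,85],[-140,215,85],[-140,-215,85]]:
    p=proj(n,u2w(v,P))[0].round().astype(int);cv2.circle(im,tuple(map(int,p)),1,(255,0,255),-1)
  x,y,w,h=a;cv2.imwrite(f"pics/z_{n}.png",cv2.resize(im[y:y+h,x:x+w],None,fx=2.8,fy=2.8,interpolation=cv2.INTER_CUBIC))
E
```

```text
[ 6.27159256e+02  9.62034522e+01 -1.61806327e-01  5.93105504e+01]
top [-105, np.float64(59.31055043421521), 147] [ 1.5 -0.4] [[533.1 171.7 147. ]]
side [-105, np.float64(59.31055043421521), 147] [ 0.3 -2.3] [[533.1 171.7 147. ]]
top [20, -40, 85] [0.4 1.9] [[640.5  53.5  85. ]]
side [20, -40, 85] [-1.9 -5.6] [[640.5  53.5  85. ]]
top [20, np.float64(59.31055043421521), 122] [-0.4 -1.1] [[656.5 151.5 122. ]]
side [20, np.float64(59.31055043421521), 122] [-1.5  1.5] [[656.5 151.5 122. ]]
top [-94.9, -165, 135.4] [1.8 0.1] [[506.9 -51.4 135.4]]
side [-94.9, -165, 135.4] [-1.7  1.2] [[506.9 -51.4 135.4]]
top [160, 215, 85] [-1.7 -3.1] [[819.7 282.6  85. ]]
top [160, -215, 85] [ 0.6 -1.7] [[ 750.4 -141.8   85. ]]
[532.89519963 175.75412334 135.61061606] 0.007284712706120423
[509.66208298 -48.9850203  133.41563998] 1.594313943995107
[ 710.78766677 -100.09457512   85.10362617] 2.7961790955432035
```

View pics/z_side.png

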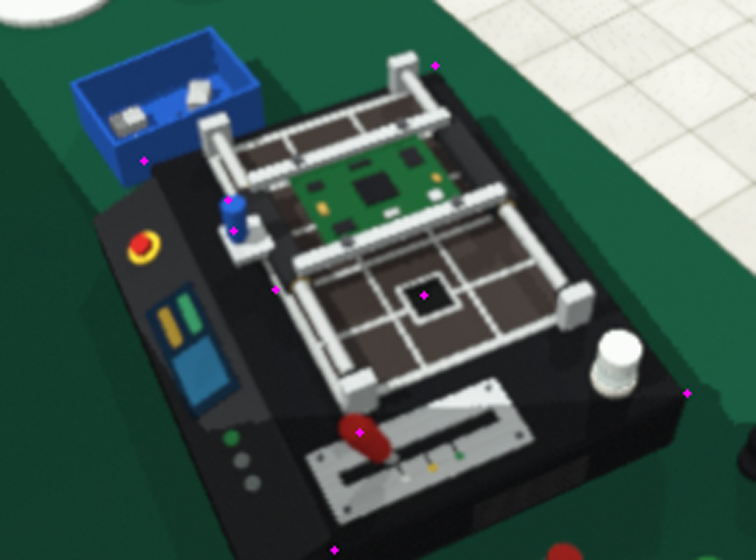

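View pics/z_top.png

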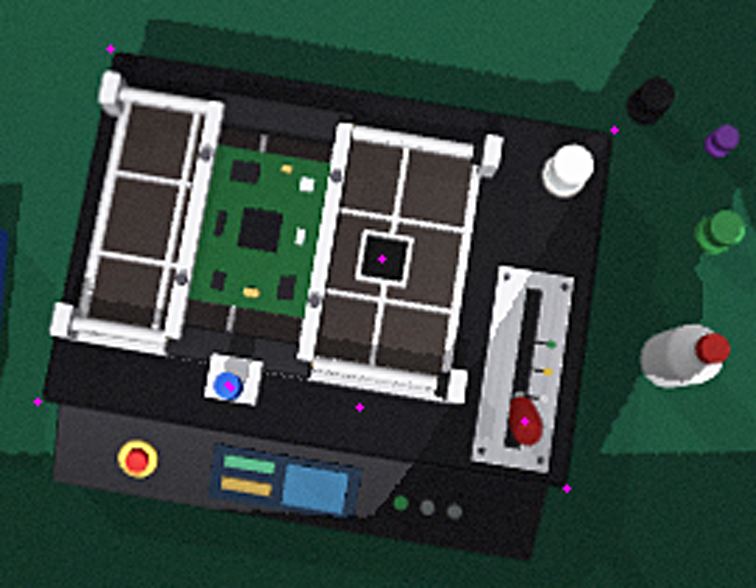

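```bash
python3 - <<'E'
from h import *
g=[-94.9,-165,135.4]
T=lambda x,y:(150+x/2.8,120+y/2.8)
def pts(v): 
    k=v[3]
    return [("top",[-105,k,165],T(228,388)),("side",[-105,k,165],T(233,201)),("side",[-105,k,129],T(240,240)),
    ("top",[20,k,122],(243,203)),("side",[20,k,122],(284,185)),("top",g,T(525,422)),("side",g,T(366,437)),
    ("top",[160,215,85],T(118,53)),("top",[160,-215,85],T(611,135)),("top",[-140,215,85],T(44,398)),
    ("side",[160,215,85],T(433,72)),("side",[160,-215,85],T(687,393)),("side",[-140,215,85],T(153,180))]
def f(v): return np.concatenate([proj(c,u2w(v,P))[0]-px for c,P,px in pts(v)])
r=least_squares(f,[600,0,-.17,60],loss="soft_l1")
v=r.x;print(v.round(4));
for (c,P,px),e in zip(pts(v),f(v).reshape(-1,2)): print(c,P,e.round(1),u2w(v,P).round(1))
print("R",arm.sense()["tcp_rot"])
from scipy.spatial.transform import Rotation as R
q=arm.sense()["tcp_rot"];print(R.from_quat([q[1],q[2],q[3],q[0]]).as_matrix().round(3))
E
```

```text
Traceback (most recent call last):
  File "h.py", line 5, in proj
    p=camera_params(c);E=p["extrinsics"];P=np.atleast_2d(P)
ValueError: time passes only in moves, steps and waits
```

```bash
sed -i 's/^def proj/import functools\ncamera_params=functools.lru_cache(None)(camera_params)\ndef proj/' h.py; python3 - <<'E'
from h import *
g=[-94.9,-165,135.4]
T=lambda x,y:(150+x/2.8,120+y/2.8)
def pts(v): 
    k=v[3]
    return [("top",[-105,k,165],T(228,388)),("side",[-105,k,165],T(233,201)),("side",[-105,k,129],T(240,240)),
    ("top",[20,k,122],(243,203)),("side",[20,k,122],(284,185)),("top",g,T(525,422)),("side",g,T(366,437)),
    ("top",[160,215,85],T(118,53)),("top",[160,-215,85],T(611,135)),("top",[-140,215,85],T(44,398)),
    ("side",[160,215,85],T(433,72)),("side",[160,-215,85],T(687,393)),("side",[-140,215,85],T(153,180))]
def f(v): return np.concatenate([proj(c,u2w(v,P))[0]-px for c,P,px in pts(v)])
r=least_squares(f,[600,0,-.17,60],loss="soft_l1")
v=r.x;print(v.round(4));
for (c,P,px),e in zip(pts(v),f(v).reshape(-1,2)): print(c,P,e.round(1),u2w(v,P).round(1))
from scipy.spatial.transform import Rotation as R
q=arm.sense()["tcp_rot"];print(R.from_quat([q[1],q[2],q[3],q[0]]).as_matrix().round(3),arm.sense()["time_s"])
E
```

```text
[ 6.26357e+02  9.15039e+01 -1.60600e-01  6.15926e+01]
top [-105, np.float64(61.59263236777695), 165] [ 0.4 -1.1] [[532.6 169.1 165. ]]
side [-105, np.float64(61.59263236777695), 165] [-1.4  0.3] [[532.6 169.1 165. ]]
side [-105, np.float64(61.59263236777695), 129] [-2.2 -3. ] [[532.6 169.1 129. ]]
top [20, np.float64(61.59263236777695), 122] [ 0.7 -0.9] [[655.9 149.1 122. ]]
side [20, np.float64(61.59263236777695), 122] [-1.1  2.2] [[655.9 149.1 122. ]]
top [-94.9, -165, 135.4] [ 1.6 -0.4] [[506.3 -56.2 135.4]]
side [-94.9, -165, 135.4] [-1.3  0. ] [[506.3 -56.2 135.4]]
top [160, 215, 85] [-1.  -1.6] [[818.7 278.2  85. ]]
top [160, -215, 85] [ 2.3 -1.7] [[ 749.9 -146.3   85. ]]
top [-140, 215, 85] [-0.3  1.2] [[522.5 326.1  85. ]]
side [160, 215, 85] [ 0.5 -2.1] [[818.7 278.2  85. ]]
side [160, -215, 85] [0.7 0.7] [[ 749.9 -146.3   85. ]]
side [-140, 215, 85] [-3.5 -5.9] [[522.5 326.1  85. ]]
[[-0.     0.397 -0.918]
 [ 0.    -0.918 -0.397]
 [-1.    -0.    -0.   ]] 1.0
```

Call:
drive_tool:
  rows:
    - [0,-3,-3,3]
    - [0,-7,-7,7]
    - [0,-11,-11,11]
    - [0,-15,-15,15]
    - [0,-19,-19,19]
    - [0,-23,-23,23]
    - [0,-27,-27,27]
    - [0,-31,-31,31]
    - [0,-35,-35,32.7]
    - [0,-39,-39,32.7]
  jaw: 1
  newtons: 20

```text
time_s: 2.25
tool_pos: [442.0, -35.9, 223.0]
tcp_rot: [-0.057, 0.705, -0.057, -0.704]
force: [1.2, -1.3, -0.2]
grip_width: 0.4
```

Call:
drive_tool:
  rows:
    - [0,-5.5,-1.2,0]
    - [0,-11,-2.4,0]
    - [0,-16.5,-3.6,0]
    - [0,-22,-4.8,0]
    - [0,-26.8,-5.6,0]
    - [0,-26.8,-5.6,0]
    - [0,-26.8,-5.6,0]

```text
time_s: 3.12
tool_pos: [539.3, 217.4, 222.4]
tcp_rot: [0.057, -0.705, 0.057, 0.705]
force: [0.7, -0.7, 0.0]
grip_width: 0.2
```

```bash
python3 - <<'E'
from h import *
s=arm.sense();print(s["tool_pos"],s["tcp_rot"],s["force"],s["joint_pos"],s["time_s"])
for c in("side","top"):
    im=read_camera(c)[:,:,::-1].copy()
    x,y=150,100;cv2.imwrite(f"pics/{c}1.png",cv2.resize(im[y:y+210,x:x+270],None,fx=2.8,fy=2.8,interpolation=cv2.INTER_CUBIC))
    print(c,proj(c,s["tool_pos"]))
E
```

```text
[539.26780475 217.39460572 222.41674368] [ 0.05669712 -0.70451104  0.05722748  0.70510613] [ 0.69674854 -0.65285692  0.00272997] [ 2.64700643e-01  3.33033509e-01  1.55076897e+00 -4.42202800e-04
  1.25883600e+00  1.99692142e+00] 3.125
side [[220.66115425 159.97633667]]
top [[203.72145685 252.47025463]]
```

View pics/side1.png

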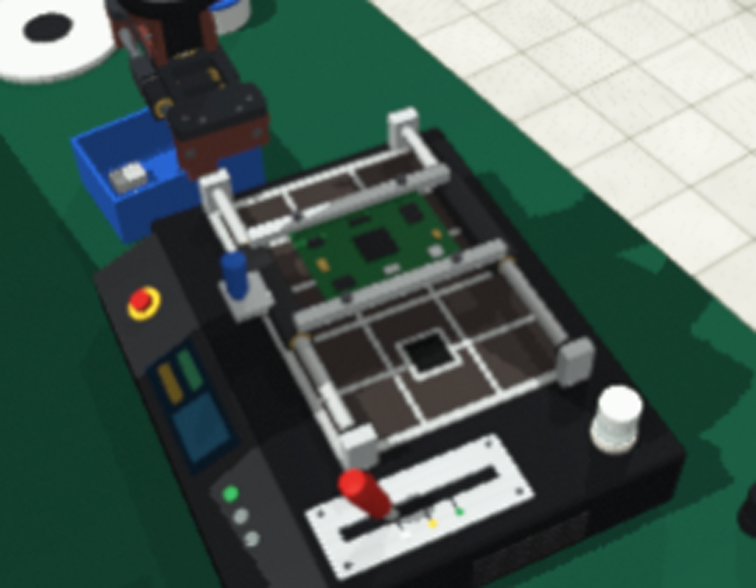

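View pics/top1.png

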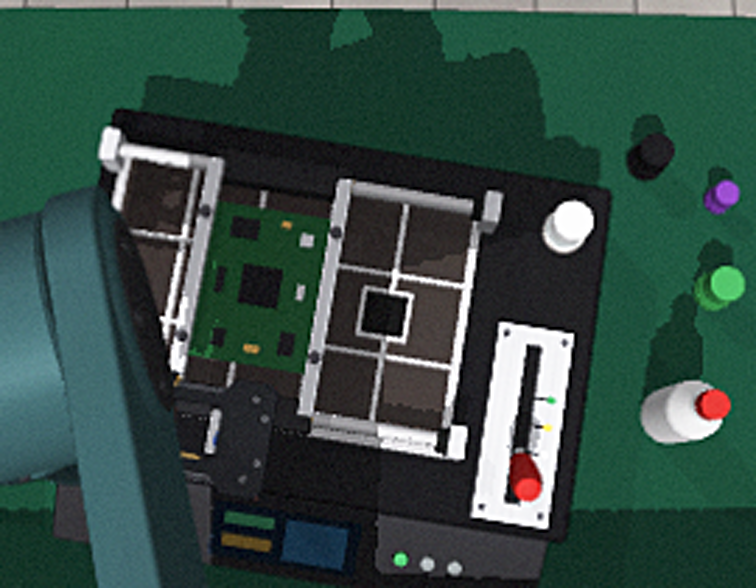

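Call:
drive_tool:
  rows:
    - [2.5,0,0,0]
    - [5,0,0,0]
    - [7.2,0,0,0]
    - [7.8,0,0,0]
    - [7.8,0,0,0]

```text
time_s: 3.85
tool_pos: [539.8, 217.1, 144.9]
tcp_rot: [0.058, -0.705, 0.058, 0.705]
force: [-0.4, 0.5, -0.4]
grip_width: 0.4
```

Call:
drive_tool:
  rows:
    - [0,0.8,0,0]
    - [0,1.4,0,0]
    - [0,1.9,0,0]
    - [0,2.4,0,0]
    - [0,2.9,0,0]
    - [0,3.4,0,0]
    - [0,3.9,0,0]

```text
time_s: 4.72
tool_pos: [533.5, 179.3, 144.8]
tcp_rot: [-0.057, 0.705, -0.057, -0.705]
force: [-0.6, 2.4, 0.6]
grip_width: 0.6
```

Call:
drive_tool:
  rows:
    - [0,0.8,0,0]
    - [0,1.6,0,0]
    - [0,2.4,0,0]
    - [0,3.2,0,0]
    - [0,4.0,0,0]
    - [0,4.8,0,0]
    - [0,5.6,0,0]
    - [0,6.3,0,0]
    - [0,6.8,0,0]
    - [0,7.0,0,0]

```text
time_s: 5.98
tool_pos: [522.1, 109.9, 144.6]
tcp_rot: [0.057, -0.705, 0.057, 0.705]
force: [-0.9, 2.3, 1.6]
grip_width: 0.6
```

```bash
python3 - <<'E'
from h import *
s=arm.sense();print(s["tool_pos"],s["force"],s["time_s"])
for c in("side","top"):
    im=read_camera(c)[:,:,::-1].copy()
    x,y=150,100;cv2.imwrite(f"pics/{c}2.png",cv2.resize(im[y:y+210,x:x+270],None,fx=2.8,fy=2.8,interpolation=cv2.INTER_CUBIC))
E
```

```text
[522.14899895 109.88031018 144.63783891] [-0.8514163   2.25835802  1.6137449 ] 5.975
```

View pics/side2.png

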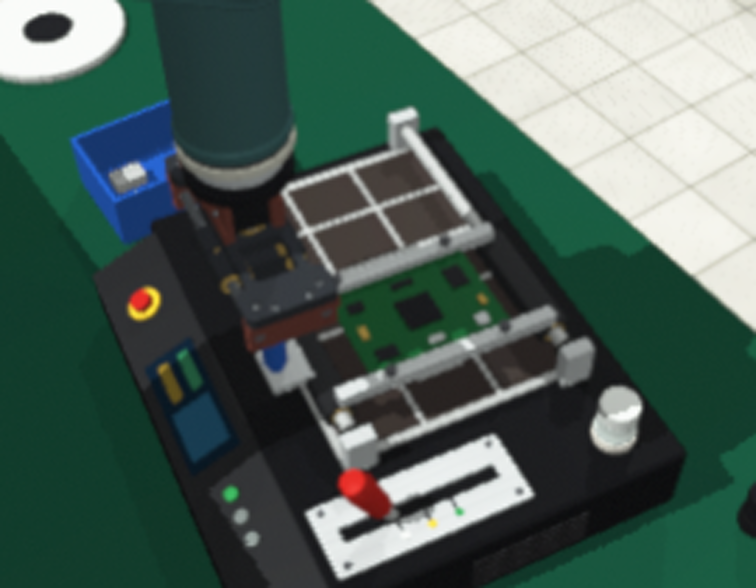

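View pics/top2.png

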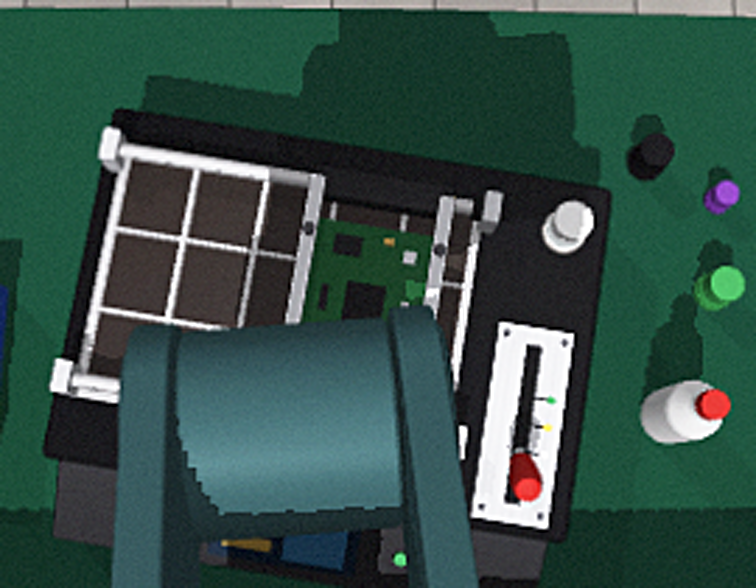

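Call:
drive_tool:
  rows:
    - [0,0.4,0,0]
    - [0,0.8,0,0]
    - [0,1.1,0,0]
    - [0,1.2,0,0]

```text
time_s: 6.58
tool_pos: [520.2, 98.2, 144.6]
tcp_rot: [0.057, -0.705, 0.057, 0.705]
force: [0.1, 1.4, -0.4]
grip_width: 0.2
```

Call:
drive_tool:
  rows:
    - [0,0.1,0,0]
    - [0,0.2,0,0]
    - [0,0.2,0,0]

```text
time_s: 6.95
tool_pos: [519.9, 96.3, 144.6]
tcp_rot: [0.057, -0.705, 0.057, 0.705]
force: [0.5, 1.6, -0.3]
grip_width: 0.9
```

Call:
drive_tool:
  rows:
    - [0,0.1,0,0]
    - [0,0.2,0,0]
    - [0,0.2,0,0]

```text
time_s: 7.32
tool_pos: [519.6, 94.3, 144.7]
tcp_rot: [0.057, -0.705, 0.057, 0.705]
force: [0.3, 1.0, -0.6]
grip_width: 0.2
```

Call:
drive_tool:
  rows:
    - [0,0.1,0,0]
    - [0,0.2,0,0]
    - [0,0.2,0,0]

```text
time_s: 7.7
tool_pos: [519.2, 92.4, 144.6]
tcp_rot: [0.057, -0.705, 0.057, 0.705]
force: [0.3, 1.5, -0.3]
grip_width: 0.5
```

Call:
drive_tool:
  rows:
    - [0,0.1,0,0]
    - [0,0.2,0,0]
    - [0,0.2,0,0]

```text
time_s: 8.07
tool_pos: [519.1, 91.6, 144.7]
tcp_rot: [-0.058, 0.705, -0.057, -0.705]
force: [1.2, 6.7, -1.6]
grip_width: 0.5
```

Call:
drive_tool:
  rows:
    - [0,0.1,0,0]
    - [0,0.2,0,0]
    - [0,0.2,0,0]

```text
time_s: 8.45
tool_pos: [519.1, 91.5, 144.7]
tcp_rot: [-0.06, 0.705, -0.056, -0.705]
force: [1.6, 13.7, -4.0]
grip_width: 0.7
```

Call:
drive_tool:
  rows:
    - [0,-1,0,0]
    - [0,-2,0,0]
    - [-4,-2,0,0]
    - [-8,-2,0,0]
    - [-8,-2,0,0]

```text
time_s: 9.07
tool_pos: [524.5, 108.5, 228.0]
tcp_rot: [-0.057, 0.707, -0.057, -0.702]
force: [0.3, 0.1, -0.1]
grip_width: 0.4
```

Call:
drive_tool:
  rows:
    - [0,0,3,0]
    - [0,4,4.4,0]
    - [0,9,4.4,0]
    - [0,13,4.4,0]
    - [0,16.5,4.4,0]
    - [0,16.5,4.4,0]
    - [0,16.5,4.4,0]

```text
time_s: 9.95
tool_pos: [451.5, -47.0, 224.1]
tcp_rot: [0.058, -0.704, 0.057, 0.705]
force: [-0.5, 0.2, 0.2]
grip_width: 0.4
```

```bash
python3 - <<'E'
from h import *
s=arm.sense();print(s["tool_pos"],s["force"],s["time_s"])
for c in("side","top"):
    im=read_camera(c)[:,:,::-1].copy()
    x,y=150,100;cv2.imwrite(f"pics/{c}3.png",cv2.resize(im[y:y+210,x:x+270],None,fx=2.8,fy=2.8,interpolation=cv2.INTER_CUBIC))
    print(c,(proj(c,s["tool_pos"])-[150,100])*2.8)
    for n in["nozzle_axis","carriage_knob","board","lever_grip","ball_jar"]:
        print(n,[(([round(float(v)) for v in d["position"]]),round(d["p"],2)) for d in pinpoint(c,n)[:3]])
E
```

```text
[451.50998572 -47.01432698 224.08564435] [-0.50039472  0.19041781  0.24224302] 9.95
side [[279.69772441 452.20710751]]
nozzle_axis [([303, 228], 0.58), ([213, 166], 0.53)]
carriage_knob [([211, 166], 0.26)]
board [([302, 214], 0.61), ([287, 239], 0.19)]
lever_grip [([280, 277], 0.58)]
ball_jar [([421, 290], 0.82), ([368, 257], 0.79), ([397, 332], 0.78)]
top [[540.85687987 556.96932065]]
nozzle_axis []
carriage_knob [([281, 266], 0.6)]
board [([288, 209], 0.64)]
lever_grip [([336, 267], 0.57)]
ball_jar [([402, 204], 0.76), ([403, 171], 0.44)]
```

View pics/side3.png

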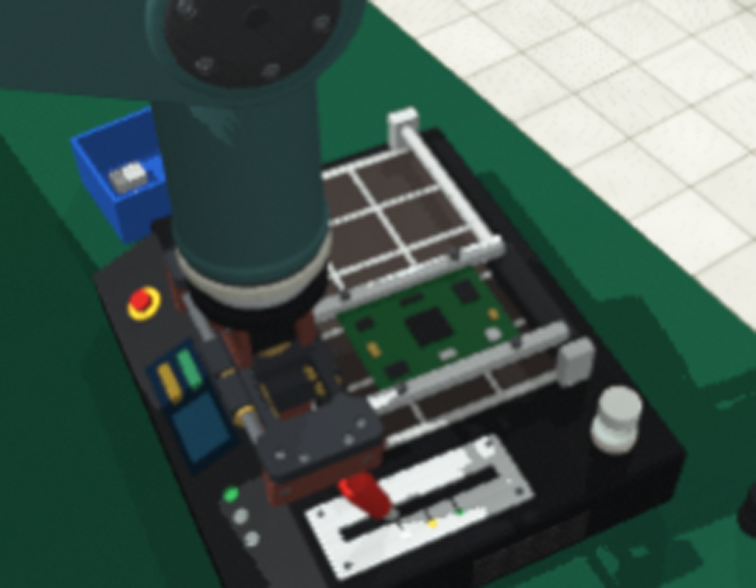

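View pics/top3.png

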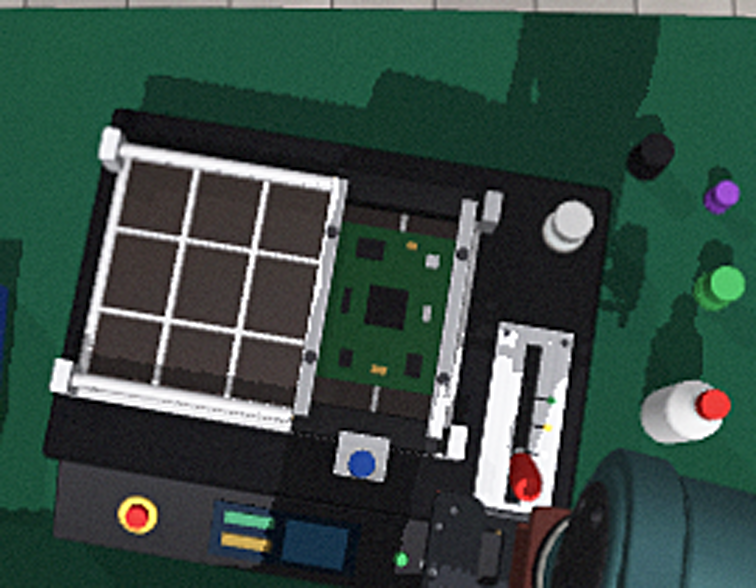

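```bash
python3 - <<'E'
from h import *
t=np.array([451.5,-47,224.]);y=np.array([-.162,-.987,0]);z=np.array([-.987,.162,0])
for c in("side","top"):
  im=cv2.imread(f"pics/{c}3.png")
  P=[t+a*89*y+b*37*z+[0,0,80+h] for h in(0,) for a,b in((1,1),(1,-1),(-1,-1),(-1,1))]+[t+[0,0,h] for h in (0,-80)]
  P+=list(u2w([626.4,91.5,-.162],[[-105,-165,158],[-95,-165,135],[-105,-40,165]]))
  for p in (proj(c,np.array(P))-[150,100])*2.8: cv2.circle(im,tuple(int(i) for i in p),3,(255,0,255),-1)
  cv2.imwrite(f"pics/{c}3b.png",im)
E
```

```text
(no output)
```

View pics/side3b.png

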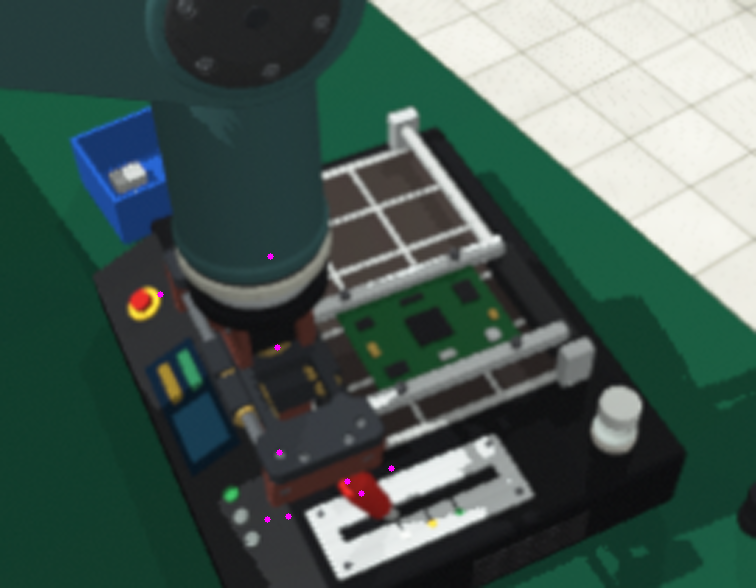

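View pics/top3b.png

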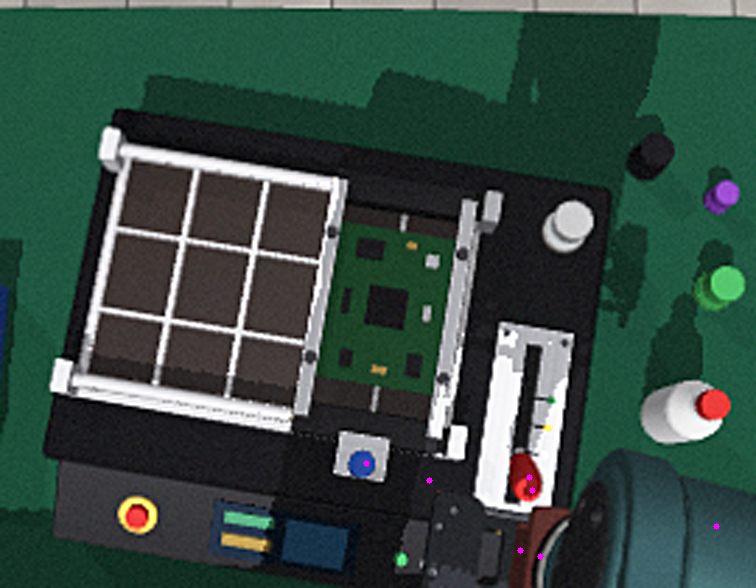

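Call:
drive_tool:
  rows:
    - [3,0,0,0]
    - [6,0,0,0]
    - [8.2,0,0,0]
    - [8.2,0,-0.5,0]
    - [8.2,0,-1,0]
    - [8.2,0,-1.5,0]
    - [8.2,0,-1.8,0]
    - [8.2,0,-2.1,0]

```text
time_s: 11.55
tool_pos: [473.0, -50.9, 143.0]
tcp_rot: [-0.057, 0.705, -0.057, -0.705]
force: [-0.0, 0.0, -0.4]
grip_width: 0.3
```

Call:
drive_tool:
  rows:
    - [0,0,-0.4,0]
    - [0,0,-0.8,0]
    - [0,0,-1.2,0]
    - [0,0,-1.6,0]

```text
time_s: 12.05
tool_pos: [485.1, -52.7, 142.1]
tcp_rot: [0.057, -0.702, 0.057, 0.707]
force: [-9.6, 1.9, 7.6]
grip_width: 0.2
```

Call:
drive_tool:
  rows:
    - [0,0,-0.4,0]
    - [0,0,-0.8,0]
    - [0,0,-1.2,0]
    - [0,0,-1.6,0]

```text
time_s: 12.55
tool_pos: [501.3, -55.3, 142.1]
tcp_rot: [0.057, -0.703, 0.057, 0.707]
force: [-5.9, 1.0, 4.5]
grip_width: 0.4
```

Call:
drive_tool:
  rows:
    - [0,0,-0.4,0]
    - [0,0,-0.8,0]
    - [0,0,-1.2,0]
    - [0,0,-1.6,0]
    - [0,0,-2.0,0]

```text
time_s: 13.18
tool_pos: [524.4, -59.3, 142.7]
tcp_rot: [-0.057, 0.705, -0.057, -0.705]
force: [0.1, -0.6, 0.4]
grip_width: 0.2
```

Call:
drive_tool:
  rows:
    - [0,0,-0.4,0]
    - [0,0,-0.8,0]
    - [0,0,-1.2,0]
    - [0,0,-1.6,0]

```text
time_s: 13.68
tool_pos: [537.5, -61.3, 142.4]
tcp_rot: [0.057, -0.703, 0.057, 0.706]
force: [-8.2, 1.0, 6.8]
grip_width: 0.3
```

```bash
python3 - <<'E'
from h import *
s=arm.sense();print(s["tool_pos"],s["force"],s["time_s"])
for c in("side","top"):
    im=read_camera(c)[:,:,::-1].copy()
    x,y=150,100;cv2.imwrite(f"pics/{c}4.png",cv2.resize(im[y:y+210,x:x+270],None,fx=2.8,fy=2.8,interpolation=cv2.INTER_CUBIC))
E
```

```text
[537.45205476 -61.33709352 142.36142235] [-8.16609467  0.95391777  6.77460235] 13.675
```

View pics/side4.png

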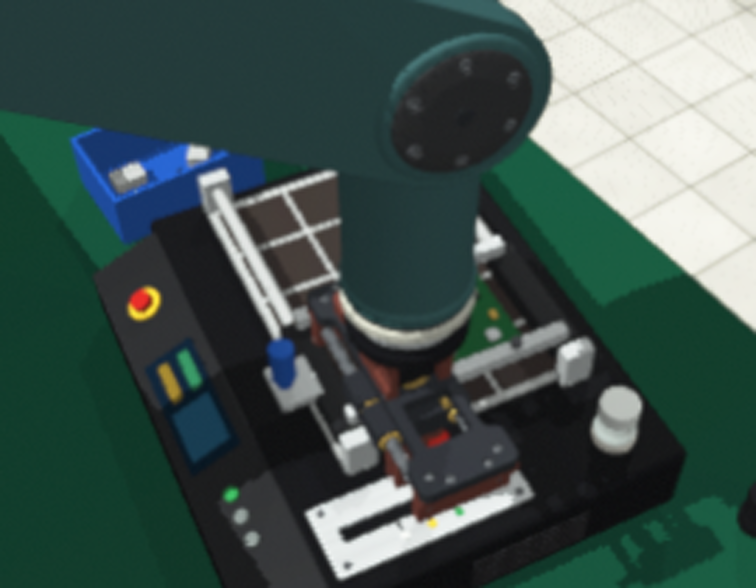

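Call:
drive_tool:
  rows:
    - [0,0,-0.4,0]
    - [0,0,-0.8,0]
    - [0,0,-1.2,0]
    - [0,0,-1.6,0]
    - [0,0,-1.8,0]

```text
time_s: 14.4
tool_pos: [559.0, -65.0, 142.9]
tcp_rot: [-0.057, 0.706, -0.057, -0.704]
force: [-0.2, 0.8, -0.1]
grip_width: 0.3
```

Call:
drive_tool:
  rows:
    - [0,0,-0.3,0]
    - [0,0,-0.6,0]
    - [0,0,-0.8,0]

```text
time_s: 14.78
tool_pos: [565.8, -66.1, 142.7]
tcp_rot: [-0.057, 0.705, -0.057, -0.705]
force: [0.0, 0.5, -0.3]
grip_width: 0.6
```

Call:
drive_tool:
  rows:
    - [0,0,-0.2,0]
    - [0,0,-0.4,0]
    - [0,0,-0.5,0]

```text
time_s: 15.15
tool_pos: [570.4, -66.8, 142.6]
tcp_rot: [0.057, -0.705, 0.057, 0.705]
force: [0.9, 1.4, 0.3]
grip_width: 0.6
```

Call:
drive_tool:
  rows:
    - [0,0,-0.2,0]
    - [0,0,-0.4,0]
    - [0,0,-0.4,0]

```text
time_s: 15.52
tool_pos: [574.5, -67.5, 142.7]
tcp_rot: [-0.057, 0.705, -0.057, -0.705]
force: [0.4, 0.4, -0.5]
grip_width: 0.6
```

Call:
drive_tool:
  rows:
    - [0,0,-0.1,0]
    - [0,0,-0.2,0]
    - [0,0,-0.2,0]

```text
time_s: 15.9
tool_pos: [575.6, -67.6, 142.4]
tcp_rot: [0.057, -0.704, 0.057, 0.705]
force: [-2.3, -0.1, 0.6]
grip_width: 0.2
```

Contact at the expected far-stop place. One more small nudge, then back off and rise.

Call:
drive_tool:
  rows:
    - [0,0,-0.1,0]
    - [0,0,-0.2,0]
    - [0,0,-0.2,0]
    - [0,0,-0.2,0]

```text
time_s: 16.4
tool_pos: [576.3, -67.8, 142.1]
tcp_rot: [0.057, -0.703, 0.057, 0.706]
force: [-6.2, 0.4, 1.3]
grip_width: 0.3
```

Call:
drive_tool:
  rows:
    - [0,0,1,0]
    - [0,0,3,0]
    - [-3,0,3,0]
    - [-7,0,3,0]
    - [-10,0,3,0]
    - [-10,0,6,0]
    - [-10,0,10,0]
    - [-10,0,13,0]
    - [-10,0,13,0]

```text
time_s: 17.52
tool_pos: [448.7, -46.8, 243.1]
tcp_rot: [-0.057, 0.705, -0.057, -0.704]
force: [-0.0, -0.7, -0.3]
grip_width: 0.5
```

Call:
drive_tool:
  rows:
    - [0,5,0,0]
    - [0,10,0,0]
    - [0,15,0,0]
    - [0,20,0,0]
    - [0,25,0,0]
    - [0,30,0,0]
    - [0,30,0,0]

```text
time_s: 18.4
tool_pos: [402.6, -348.1, 242.9]
tcp_rot: [-0.057, 0.706, -0.06, -0.704]
force: [0.7, 0.7, -0.0]
grip_width: 0.5
```

```bash
python3 - <<'E'
from h import *
s=arm.sense();print(s["tool_pos"],s["force"],s["time_s"])
for c in("side","top"):
    im=read_camera(c)[:,:,::-1].copy()
    for P in ([-50+110*np.sin(.42),-165,135.4],[-105,-40,165]):
        p=proj(c,u2w([626.4,91.5,-.162],P))[0];cv2.circle(im,tuple(int(round(i)) for i in p),1,(255,0,255),-1)
    x,y=150,100;cv2.imwrite(f"pics/{c}5.png",cv2.resize(im[y:y+260,x:x+270],None,fx=2.3,fy=2.3,interpolation=cv2.INTER_CUBIC))
    for n in["ball_jar","cleaner_bottle","blue_bin","lever_grip","carriage_knob"]:
        print(n,[(([round(float(v)) for v in d["position"]]),round(d["p"],2)) for d in pinpoint(c,n)[:4]])
E
```

```text
[ 402.60066778 -348.1196971   242.88695656] [ 0.70415726  0.70006308 -0.0208882 ] 18.4
ball_jar []
cleaner_bottle [([247, 228], 0.74)]
blue_bin []
lever_grip [([322, 261], 0.5)]
carriage_knob [([248, 230], 0.6)]
ball_jar [([376, 157], 0.66), ([268, 225], 0.62), ([403, 171], 0.6), ([403, 205], 0.56)]
cleaner_bottle [([388, 248], 0.9)]
blue_bin [([132, 231], 0.93)]
lever_grip []
carriage_knob [([278, 263], 0.56)]
```

View pics/side5.png

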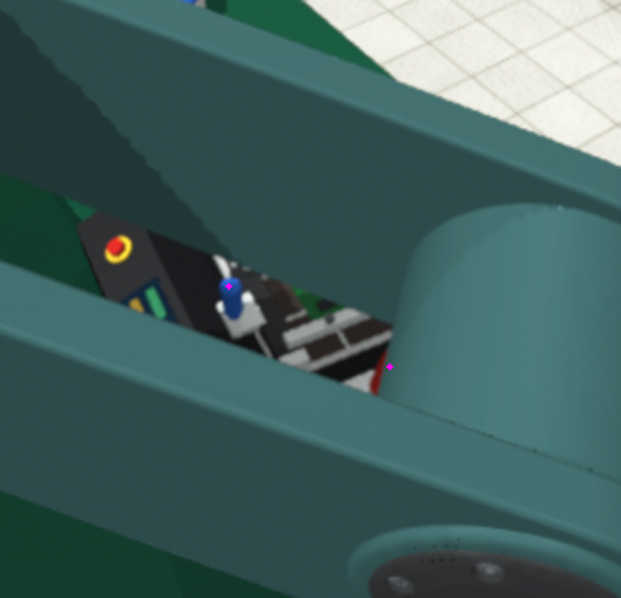

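View pics/top5.png

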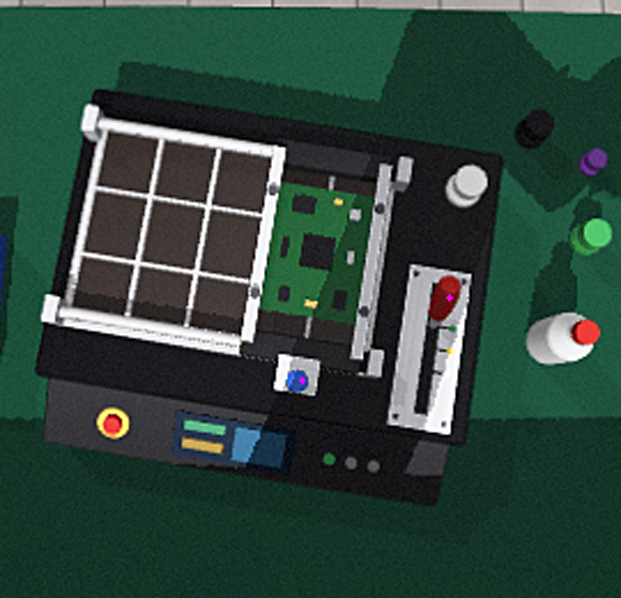

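```bash
python3 -c "
from cell import arm
print(arm.sense()['qvel'].round(3) if hasattr(arm.sense()['qvel'],'round') else arm.sense()['qvel']);print(arm.sign_off())"
```

```text
[-0.004  0.003 -0.001 -0.001  0.001 -0.001]
the job is handed in; nothing more can be done
None
```

I pushed the carriage home by its blue knob, then pushed the lift lever past its middle notch to the far stop, and handed the job in at about 19 s. The hand-in gave no verdict.

- **Carriage:** the push stopped against something solid at the expected home position. I last read about 14 N there, against about 2 N of friction on the way. In the last top picture the knob sits at its predicted home place.
- **Lever:** I last read about 6 N of contact at the far stop, with the highest reading in the lever moves about 12 N. The last top picture shows the grip at the far-stop place, beyond the green dot.
- **Jar, bottle and bin:** in the last top picture all three stand where they were. The bottle and bin detections agree with the start to within 2 pixels; I judged the jar by eye, because the network did not find it there.
- **Robot:** the arm was raised clear, at rest and touching nothing.

In the final side picture the arm hid most of the unit, so the network detections from it were missing or wrong. Only the blue knob could be checked there, and it matched its home place. The lever, jar, bottle and bin checks rest on the top camera and on the contact positions I felt.

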